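# Lock the shoe last on its jack with the pin

### The job

Swing the wooden shoe last on the bench jack round to its stop, so that the eye in its steel lug lines up with the pin lying in the guide. Then push the pin fully home through the eye, until its head meets the end of the guide, and leave it there. Do not shift the other things lying on the bench.

Things in the scene. Friction and masses are not known exactly. Their poses are not given: they have to be found in the camera images.
- jack: the last jack: steel base plate 190 x 235 x 8 mm, fixed to the bench. Origin on the bench under the vertical swivel axis. The pin's guide, an open channel 17 mm wide inside, 34 outside, floor at z 33, walls to z 47 mm, runs along this y at x -100 mm, from y -150 to -35; a strap bridges it at y -52 (top z 54). Stop block for the arm at x -48, y -20 (top z 50). Plate: x -125 to 65, y -152 to 82 mm.
- guide_mouth (a point): the end of the guide where the pin's head comes to rest, on the pin's axis: x -100, y -150, z 40 mm in the jack's frame. Axes as the jack's.
- last (a joint): swivel of the wooden shoe last (with its steel arm and lug) about the vertical axis through the jack's origin. 0 = at its stop: eye in line with the guide, toe along the jack's +y. Grows to 1.1 rad as it turns clockwise seen from above, the toe going from the jack's +y towards +x; starts at 0.35 to 0.8. Stiff (0.25 N m, 3 N at the toe): stays where it is left.
- toe (a point): in the toe part of the last on the jack, on its centre line 95 mm from the swivel axis, 80 mm above the bench. The last: 190 mm long, from 65 mm behind the axis to 125 ahead, about 60 wide here; sole 62 mm above the bench, top at 125 mm by the heel, 94 here, 80 at the tip. Axes turn with the last: y towards the toe tip, z up.
- eye (a point): centre of the eye, a 20 mm round hole, rims bevelled 2 mm, in the upright steel lug (44 wide, 40 high, 12 mm thick) on the arm under the last, 100 mm from the swivel axis, 40 mm above the bench. The arm sticks out at right angles to the last. Axes turn with the last: y through the hole, +x towards the swivel axis.
- pin: loose steel pin in the guide, 220 g: shaft 14 mm diameter, 180 mm long, rounded tip; head 30 mm diameter, 12 mm thick. Origin on its axis at the head's front face, 40 mm above the bench; y along the shaft to the tip, back of the head at y -12 mm. At the start the head stands 45 to 65 mm from the guide's end, the tip just short of the lug; it slides along +y (jack's +y) under about 3 N.
- pin_tip (a point): the tip of the pin, 180 mm along y from the pin's origin; when home it stands 30 mm past the middle of the lug.
- glue_tub: open yellow plastic glue tub, 85 x 65 x 45 high; origin under its centre (mm). Leave it alone.
- glue_bottle: white bottle with green cap, 56 diameter, 130 high; origin under its centre (mm). Leave it alone.
- spare_last: loose wooden shoe last, the same shape as the one on the jack, 190 x 66 x 63 high, lying sole down; origin under its middle (mm). Leave it alone.
- hammer: hammer lying on the bench, 260 long; origin under its middle (mm). Leave it alone.
- soles: stack of cork insoles, 200 x 66 x 20 high; origin under its centre (mm). Leave it alone.
- rivet_tin: steel cup for rivets, 72 diameter, 50 high; origin under its centre (mm). Leave it alone.
- brush: glue brush with wooden handle, 200 long, 42 wide, lying on the bench; origin under its middle (mm). Leave it alone.
Mind the look-alikes: they are no part of the job. What is shaped like the pin but blue is not meant.

How it is judged (in metres and radians):
On the way, in this order (a step that is already met when the one before it is completed fails the run):
1. the last stands at its stop, the pin not yet through the eye (value of joint last below 0.05 rad and y of pin_tip in the frame of eye below 0.01 m), for 0.2 s.
2. the pin is pushed home through the eye (x of pin_tip in the frame of eye between -0.009 and 0.009 m and z of pin_tip in the frame of eye between -0.009 and 0.009 m and y of pin_tip in the frame of eye above 0.02 m), for 0.2 s.
At the end, for the whole second after the job is handed in: The last is within 0.05 rad of its stop; the pin is through the eye, its tip more than 20 mm past the middle of the lug (fully home is 30 mm) and within 9 mm of the eye's axis sideways and in height; the pin lies within 0.08 rad of the guide's direction, at rest (all of step 2 and value of joint last below 0.05 rad and angle between the y axis of pin and the y axis of jack, either way round below 0.08 rad and linear speed of pin below 0.02 m/s); the robot touches nothing.
It fails at once if one of the other things on the bench is shifted by more than 30 mm (distance of any of glue_tub, glue_bottle, spare_last, hammer, soles, rivet_tin, brush from where it was at the start of the episode above 0.03 m).
It also fails if it takes over 54 s, if anything falls off the work surface, if the arm or the gripper's body presses on something with over 40 N, if the wrist force passes 120 N, or if a joint passes its speed limit or range.

### The arm

A 6-joint arm with a two-finger parallel gripper is mounted at the origin on the work surface. World frame = base frame: x ahead of the robot, y to its left, z up, the work surface at z = 0. Lengths are in mm, angles in rad, forces in N, time in s.
With the tool pointing down it reaches from about 400 to 925 mm from the base axis. Payload 12.5 kg.
Tool frame: the origin (TCP) lies on the mounting face of the last link; the fingertips stand 190 mm ahead of it and the grasp point (between the pads) lies 171 mm ahead of it; z points along the fingers, y is the line along which they close (so a half turn about z gives the same grasp; the last joint's range is limited). The gripper opens to 95 mm and grips with 3 to 60 N. Pads are 20 mm wide; open, the fingers measure 119 mm over their backs; the gripper's body (75 mm by 180 mm) begins 59 mm behind the grasp point.
Start: joints at [-1.381, 0.491, 1.559, -0, 1.092, -0.106], TCP at [182.21, -597.85, 404.761] pointing down, gripper open.
Joint ranges: [-3.1, 3.1], [-0.84, 2.19], [0.05, 2.79], [-1.13, 4.28], [0.06, 2.93], [-2.69, 2.69]. Speed limits (rad/s): [2.22, 2.22, 2.79, 3.14, 3.14, 3.14].

### API

Orientations are given as [roll, pitch, yaw] about the fixed x, y, z axes, in that order (R = Rz(yaw) Ry(pitch) Rx(roll)).
In Python, from cell import env gives the robot as it stands.
- The arm moves only by the tool carry_out, never from a script. Its argument "series" is a list of rows, each a list of 5 numbers: the shift along the tool's x, y, z in m, then the turn about the tool's z in degrees, then the opening, from 0 (shut) to 1 (fully open). A call has 1 to 20 rows; each row is the pose to reach, as a shift and turn from the pose commanded when the call began, along the tool's axes at that moment; what a row does not reach only later rows make up. A row lasts 1/8 s, in which the tool goes at most 62.5 mm and 10.7 degrees, less where a joint would pass 70% of its speed; a pose out of reach is approached as far as the arm can. A call with a gripper value outside its range is refused whole. The fingers move at their own pace and stop on an object; the grip force is fixed at half the most. Time passes only in rows, so rows that repeat a pose let the fingers close. It gives the time, the measured TCP pose, the force, the opening and the grip force at its end, in the units of the state.
- env.state(): the state, without advancing time (a new reading comes with each control period).
- env.read_camera(name): name is "scene" or "top" or "wrist"; returns (picture, depth): 420x560x3 uint8, red, green, blue; 420x560 float32, mm along the optical axis (not along the pixel's ray), 0 where there is no reading.
- env.get_calibration(name): a dict with "intrinsics" (3x3 intrinsics, pixels), "cam_to_world" (4x4, takes a point from camera to world coordinates); the wrist camera has in their place "T_tool_cam" (4x4, takes a point from camera to tool coordinates, whose origin is the TCP and whose axes are the flange's). Camera axes: x right, y up, looking along -z (the intrinsics and any distortion apply to the point x, -y, -z); pixel columns grow to the right and rows downward; lengths in mm; the calibration is good to about 2 mm. The wrist camera is an equidistant fisheye: a pixel r from the principal point sees the ray r / f radians off the axis. A picture is of the moment at which its call begins: read the wrist's pose just before it. get_calibration takes no time and is no camera call.
- env.job_done(): hands the job in; it is judged then, once.
The state is a dict: "t": time; "joints": joint angles; "qvel": joint speeds; "tau": joint torques, N m; "eef_pos": TCP position; "tcp_rot": TCP orientation; "ft_force": force on the tool from outside, world axes, zero at the start; "moment": the same for the moment, N m; "opening": opening from 0.0 (shut) to 1.0 (fully open); "grip_force": force on a finger pad.
Only numpy, scipy, OpenCV 4.12 (cv2) and the standard library are available. Lean on these libraries where they do the work, as an engineer would, in place of code of your own. Each camera call takes 0.05 s, during which the arm holds its last target. There are 200 camera calls.

## Working session

There is one attempt and no reset: what is moved stays moved. The work goes in short steps, Python scripts to look and compute and a tool call to move; the robot and the scene stay as the last step left them, time stands still between calls to the robot, and variables do not carry over. Pictures are saved under pics/ and viewed, at most 10 in all, crops included, and the job is handed in when it is done.

Besides the shell and the picture viewer there is one more tool, called as name(argument=value, ...) on one line, values as JSON. carry_out: Moves the arm, as the interface text tells. Its arguments: {"type":"object","properties":{"series":{"type":"array","items":{"type":"array","items":{"type":"number"}}}},"required":["series"]}

```bash
mkdir -p pics; cat > h.py <<'E'
import numpy as np, cv2
from cell import env
from scipy.spatial.transform import Rotation as R
def snap(n,f):
    p,d=env.read_camera(n); cv2.imwrite(f'pics/{f}.png',p[:,:,::-1]); np.save(f'pics/{f}.npy',d); return p,d
def world(n,d,u,v,z=None):
    c=env.get_calibration(n); K=np.array(c['intrinsics']); T=np.array(c['cam_to_world'])
    r=np.array([(u-K[0,2])/K[0,0],-(v-K[1,2])/K[1,1],-1.])
    if z is None: return (T@np.append(r*np.median(d[int(v)-1:int(v)+2,int(u)-1:int(u)+2]),1))[:3]
    w=T[:3,:3]@r; return T[:3,3]+w*(z-T[2,3])/w[2]
E
python3 - <<'E'
from h import *
for n in('top','scene'):
    snap(n,n+'0'); c=env.get_calibration(n); print(c)
s=env.state(); print(s['tcp_rot'],s['ft_force'],s['opening'])
E
```

```text
{'intrinsics': array([[526.62913113,   0.        , 272.34141939],
       [  0.        , 526.62913113, 202.8067372 ],
       [  0.        ,   0.        ,   1.        ]]), 'cam_to_world': array([[-2.91218164e-02,  9.96285358e-01, -8.10395249e-02,
         4.42660997e+02],
       [-9.99547273e-01, -2.96383827e-02, -5.17839433e-03,
         1.39045687e+01],
       [-7.56103891e-03,  8.08520318e-02,  9.96697436e-01,
         1.47419433e+03],
       [ 0.00000000e+00,  0.00000000e+00,  0.00000000e+00,
         1.00000000e+00]])}
{'intrinsics': array([[504.90564908,   0.        , 281.92122519],
       [  0.        , 504.90564908, 204.61934628],
       [  0.        ,   0.        ,   1.        ]]), 'cam_to_world': array([[ 6.34758888e-01, -4.30010312e-01,  6.42006453e-01,
         1.55009713e+03],
       [ 7.72710019e-01,  3.52577544e-01, -5.27833593e-01,
        -7.96939410e+02],
       [ 6.16829823e-04,  8.31131883e-01,  5.56075006e-01,
         9.26601071e+02],
       [ 0.00000000e+00,  0.00000000e+00,  0.00000000e+00,
         1.00000000e+00]])}
[-3.14060823e+00 -1.06150632e-04  2.95805841e-01] [ 0.35564478  0.41558385 -0.60871503] 0.9989301388391694
```

View pics/top0.png

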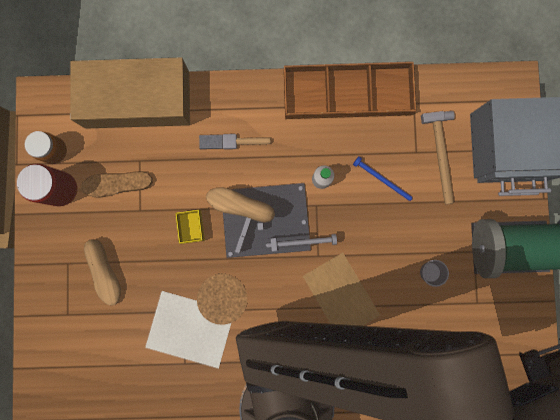

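View pics/scene0.png

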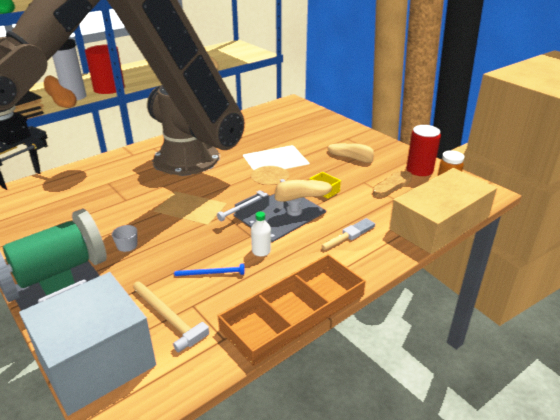

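The top view shows the jack plate around (223-312, 185-258), with the pin and its head at (335,239), the last's toe near (212,198) and the lug arm near (243,235). The bottle at (323,176) and tub at (189,226) are its neighbours. Enlarging for accurate pixel positions.

```bash
python3 - <<'E'
from h import *
p=cv2.imread('pics/top0.png')[150:280,165:355]
cv2.imwrite('pics/crop0.png',cv2.resize(p,None,fx=4,fy=4,interpolation=cv2.INTER_CUBIC))
E
```

```text
(no output)
```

View pics/crop0.png

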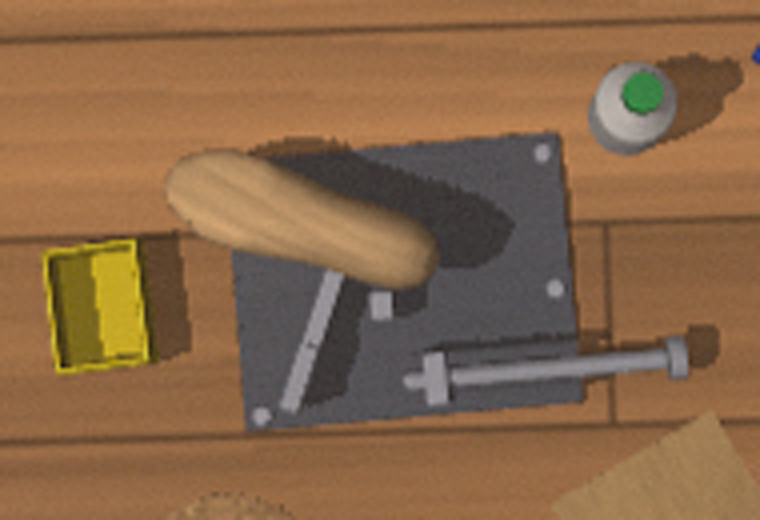

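```bash
cat >> h.py <<'E'
def crop(u,v): return 165+(u+.5)/4-.5,150+(v+.5)/4-.5
def jackfit():
    J=np.array([[65,-152],[-125,-152],[-125,82.]])
    W=np.array([world('top',None,*crop(*q),8)[:2] for q in((558,132),(584,402),(246,430))])
    a=J-J.mean(0);b=W-W.mean(0)
    th=np.arctan2((a[:,0]*b[:,1]-a[:,1]*b[:,0]).sum(),(a*b).sum())
    Rm=np.array([[np.cos(th),-np.sin(th)],[np.sin(th),np.cos(th)]])
    o=W.mean(0)-Rm@J.mean(0); return th,Rm,o,W-(J@Rm.T+o)
E
python3 - <<'E'
from h import *
d=np.load('pics/top0.npy')
th,Rm,o,r=jackfit(); print(th,o,r)
f=lambda q,z: (world('top',d,*crop(*q),z).round(1), (Rm.T@(world('top',d,*crop(*q),z)[:2]-o)).round(1))
for n,q,z in(('headback',(688,357),55),('tip',(404,382),40),('strap',(437,378),54),('stop',(381,306),50),('lugtop far',(290,405),60),('lugnear',(335,275),60),('toe tip',(168,190),72),('heel end',(436,265),100)): print(n,*f(q,z))
print('bottle',world('top',d,*crop(640,92)),'tub',f((100,305),45))
# last top points by depth, in jack frame
c=[]
for v in range(182,228):
    for u in range(200,282):
        w=world('top',d,u,v)
        if 72<w[2]<140: c.append(np.r_[Rm.T@(w[:2]-o),w[2]])
c=np.array(c); print(len(c)); a=c[:,:2]-c[:,:2].mean(0); V=np.linalg.svd(a,full_matrices=0)[2][0]; V*=np.sign(V[1]);print('mean',c.mean(0),'last ang',np.arctan2(V[0],V[1]), (c[:,:2]@V).min(),(c[:,:2]@V).max())
E
```

```text
0.05420455410070559 [543.49809443  78.61909181] [[-0.72453806  0.52539026]
 [ 0.27978394 -0.77908017]
 [ 0.44475411  0.25368991]]
headback [ 455.7 -148.5   55. ] [ -99.9 -222. ]
tip [444.6  42.9  40. ] [-100.7  -30.3]
strap [446.6  20.4  54. ] [-99.9 -52.9]
stop [496.2  56.8  50. ] [-48.4 -19.2]
lugtop far [431.5 119.2  60. ] [-109.7   46.6]
lugnear [517.6  86.9  60. ] [-25.4   9.7]
toe tip [577.2 196.5  72. ] [ 40.  115.9]
heel end [520.1  18.7 100. ] [-26.7 -58.6]
bottle [ 625.86289851 -115.80287441  129.35115585] tub (array([502.7, 247.8,  45. ]), array([-31.6, 171.1]))Traceback (most recent call last):
  File "<stdin>", line 11, in <module>
  File "h.py", line 7, in world
    c=env.get_calibration(n); K=np.array(c['intrinsics']); T=np.array(c['cam_to_world'])
ValueError: time passes only in moves, steps and waits
```

Jack: origin (543.5, 78.6), yaw 0.054 (plate, strap and stop all agree within 1 mm). The last is at about 0.4 rad, and the pin is on its axis with its head back at y≈-222. First I move above the outer side of the toe.

carry_out(series=[[0.665, -0.602, 0, 13.8, 0], [0.665, -0.602, 0, 13.8, 0], [0.665, -0.602, 0, 13.8, 0], [0.665, -0.602, 0, 13.8, 0], [0.665, -0.602, 0, 13.8, 0], [0.665, -0.602, 0, 13.8, 0], [0.665, -0.602, 0, 13.8, 0], [0.665, -0.602, 0, 13.8, 0], [0.665, -0.602, 0, 13.8, 0], [0.665, -0.602, 0, 13.8, 0], [0.665, -0.602, 0, 13.8, 0], [0.665, -0.602, 0, 13.8, 0], [0.665, -0.602, 0, 13.8, 0], [0.665, -0.602, 0, 13.8, 0], [0.665, -0.602, 0, 13.8, 0], [0.665, -0.602, 0, 13.8, 0], [0.665, -0.602, 0, 13.8, 0], [0.665, -0.602, 0, 13.8, 0]])

```text
t: 2.35
eef_pos: [642.6, 170.7, 405.0]
tcp_rot: [3.141, -0.0, 0.054]
ft_force: [-0.4, 0.0, 0.7]
opening: 0.003
grip_force: 0.0
```

carry_out(series=[[0, 0, 0.06, 0, 0], [0, 0, 0.12, 0, 0], [0, 0, 0.147, 0, 0], [0, 0, 0.147, 0, 0], [-0.02, 0, 0.147, 0, 0], [-0.03, 0, 0.147, 0, 0], [-0.035, 0, 0.147, 0, 0], [-0.04, 0, 0.147, 0, 0], [-0.045, 0, 0.147, 0, 0], [-0.05, 0, 0.147, 0, 0], [-0.055, 0, 0.147, 0, 0], [-0.055, 0, 0.147, 0, 0]])

```text
t: 3.85
eef_pos: [588.8, 169.6, 259.6]
tcp_rot: [-3.14, -0.006, 0.055]
ft_force: [4.2, 3.5, 1.2]
opening: 0.002
grip_force: 2.3
```

carry_out(series=[[-0.003, 0, 0, 0, 0], [-0.005, 0, 0, 0, 0], [-0.007, 0, 0, 0, 0], [-0.009, 0, 0, 0, 0], [-0.009, 0, 0, 0, 0]])

```text
t: 4.47
eef_pos: [579.8, 168.7, 259.4]
tcp_rot: [-3.14, -0.005, 0.055]
ft_force: [3.0, 4.0, 0.8]
opening: 0.002
grip_force: 2.2
```

```bash
cat > lastang.py <<'E'
from h import *
import sys
p,d=snap('top',sys.argv[1]); c=env.get_calibration('top'); K=c['intrinsics'];T=c['cam_to_world']
th,Rm,o=.0542,np.array([[.99853,-.05418],[.05418,.99853]]),np.array([543.5,78.6])
d0=np.load('pics/top0.npy')
for D in(d0,d):
    v,u=np.mgrid[180:245,195:285]; z=D[v,u]
    P=np.stack([(u-K[0,2])/K[0,0]*z,-(v-K[1,2])/K[1,1]*z,-z],-1)@T[:3,:3].T+T[:3,3]
    J=np.concatenate([(P[...,:2]-o)@Rm,P[...,2:]],-1).reshape(-1,3)
    L=J[(J[:,2]>52)&(J[:,2]<66)&(J[:,0]<-70)&(J[:,1]>-25)]
    H=J[(J[:,2]>100)&(J[:,2]<128)&(J[:,1]<-20)]
    print('lug',len(L),L.mean(0) if len(L) else '',np.ptp(L,0) if len(L) else '','heel',len(H),H.mean(0))
print(env.state()['eef_pos'],env.state()['ft_force'])
E
python3 lastang.py top1
```

```text
lug 44 [-81.75767874  34.98417041  60.06378815] [21.52295666 20.25415604 13.13736481] heel 239 [-14.13146327 -37.27148938 116.6692539 ]
lug 35 [-85.95862502   0.10352201  59.40726654] [22.3274896  11.36858724 12.45363746] heel 251 [ -1.07790786 -39.25975807 116.72983579]
[579.86228943 168.70243598 259.36845422] [3.09861136 3.87868478 0.3325118 ]
```

carry_out(series=[[-0.002, 0, 0, 0, 0], [-0.004, 0, 0, 0, 0], [-0.004, 0, 0, 0, 0]])

```text
t: 4.9
eef_pos: [577.8, 168.5, 259.7]
tcp_rot: [-3.14, -0.013, 0.055]
ft_force: [19.1, 5.7, -7.7]
opening: 0.004
grip_force: 9.5
```

At the stop (19 N rise). Retreat and rise, then check that it stays.

carry_out(series=[[0.03, 0, 0, 0, 0], [0.05, 0, 0, 0, 0], [0.05, 0, -0.06, 0, 0], [0.05, 0, -0.12, 0, 0], [0.05, 0, -0.147, 0, 0], [0.05, 0, -0.147, 0, 0]])

```text
t: 5.65
eef_pos: [624.8, 170.7, 408.0]
tcp_rot: [-3.141, -0.006, 0.055]
ft_force: [-0.5, -0.2, -0.4]
opening: 0.003
grip_force: 0.0
```

```bash
python3 lastang.py top2; python3 -c "
import cv2;p=cv2.imread('pics/top2.png')[150:280,165:355]
cv2.imwrite('pics/crop2.png',cv2.resize(p,None,fx=4,fy=4,interpolation=cv2.INTER_CUBIC))"
```

```text
lug 44 [-81.75767874  34.98417041  60.06378815] [21.52295666 20.25415604 13.13736481] heel 239 [-14.13146327 -37.27148938 116.6692539 ]
lug 36 [-85.68937398   0.12361156  59.75066059] [25.0003969  11.42188804 12.8330525 ] heel 258 [ -1.14941194 -39.14777967 116.85691579]
[624.6488232  170.69980597 405.95495783] [-0.16540959 -0.56279798 -0.70227923]
```

View pics/crop2.png

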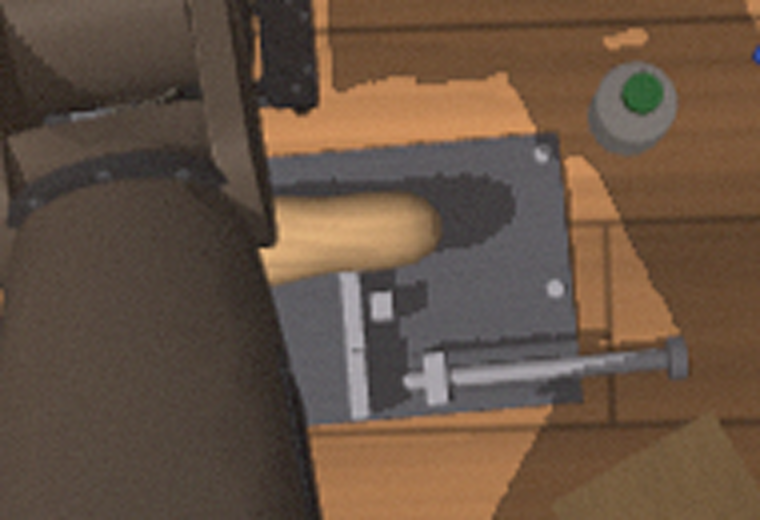

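The crop shows the last straight, its arm against the stop block at (381,306), and the pin untouched with its head at (678,357). Next I move behind the pin head.

carry_out(series=[[-0.186, 0.3525, 0, 0, 0], [-0.186, 0.3525, 0, 0, 0], [-0.186, 0.3525, 0, 0, 0], [-0.186, 0.3525, 0, 0, 0], [-0.186, 0.3525, 0, 0, 0], [-0.186, 0.3525, 0, 0, 0], [-0.186, 0.3525, 0, 0, 0], [-0.186, 0.3525, 0, 0, 0], [-0.186, 0.3525, 0, 0, 0], [-0.186, 0.3525, 0.06, 0, 0], [-0.186, 0.3525, 0.12, 0, 0], [-0.186, 0.3525, 0.15, 0, 0], [-0.186, 0.3525, 0.15, 0, 0]])

```text
t: 7.32
eef_pos: [458.8, -190.2, 253.0]
tcp_rot: [-3.139, 0.004, 0.057]
ft_force: [0.1, 0.1, 0.5]
opening: 0.007
grip_force: 0.0
```

```bash
python3 - <<'E'
from h import *
s=env.state(); print(s['eef_pos'],s['tcp_rot'])
snap('scene','sc1'); p=cv2.imread('pics/sc1.png')[140:290,170:370]
cv2.imwrite('pics/crop3.png',cv2.resize(p,None,fx=4,fy=4,interpolation=cv2.INTER_CUBIC))
E
```

```text
[ 458.76745453 -190.20336635  252.95326621] [-3.13916792  0.00372805  0.05660403]
```

View pics/crop3.png

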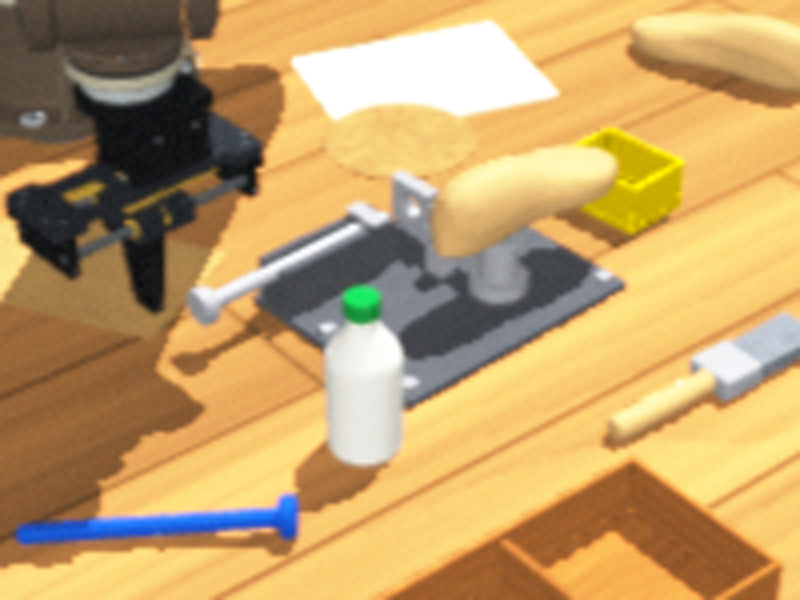

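Fingers are directly behind the head, all clear. Lower and push along the guide.

carry_out(series=[[0, 0, 0.038, 0, 0], [0, 0, 0.038, 0, 0], [0, -0.02, 0.038, 0, 0], [0, -0.025, 0.038, 0, 0], [0, -0.03, 0.038, 0, 0], [0, -0.034, 0.038, 0, 0], [0, -0.038, 0.038, 0, 0], [0, -0.042, 0.038, 0, 0], [0, -0.046, 0.038, 0, 0], [0, -0.05, 0.038, 0, 0], [0, -0.054, 0.038, 0, 0], [0, -0.058, 0.038, 0, 0], [0, -0.058, 0.038, 0, 0]])

```text
t: 9.0
eef_pos: [455.2, -133.0, 216.6]
tcp_rot: [-3.141, 0.001, 0.055]
ft_force: [-0.2, -0.3, 0.3]
opening: 0.004
grip_force: 0.1
```

```bash
python3 - <<'E'
from h import *
snap('scene','sc2'); p=cv2.imread('pics/sc2.png')[140:290,170:370]
cv2.imwrite('pics/crop4.png',cv2.resize(p,None,fx=4,fy=4,interpolation=cv2.INTER_CUBIC))
E
```

```text
(no output)
```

View pics/crop4.png

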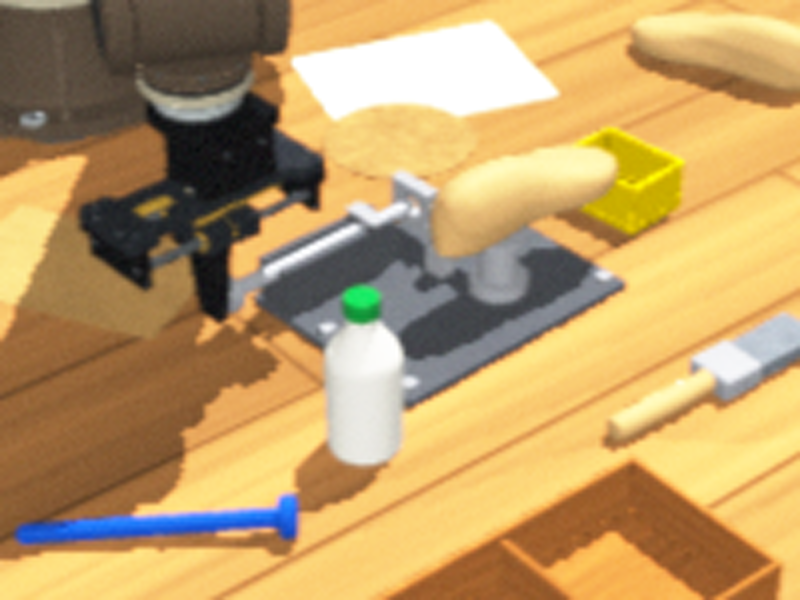

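The pin tip is at the eye (415,212). Continue.

carry_out(series=[[0, -0.004, 0, 0, 0], [0, -0.008, 0, 0, 0], [0, -0.012, 0, 0, 0], [0, -0.016, 0, 0, 0], [0, -0.02, 0, 0, 0], [0, -0.024, 0, 0, 0], [0, -0.028, 0, 0, 0], [0, -0.028, 0, 0, 0]])

```text
t: 10.05
eef_pos: [453.7, -105.1, 216.7]
tcp_rot: [-3.142, 0.0, 0.055]
ft_force: [0.7, -0.1, -0.3]
opening: 0.004
grip_force: 0.0
```

carry_out(series=[[0, -0.002, 0, 0, 0], [0, -0.004, 0, 0, 0]])

```text
t: 10.3
eef_pos: [453.6, -101.5, 216.8]
tcp_rot: [3.141, -0.0, 0.055]
ft_force: [0.0, -2.4, -0.9]
opening: 0.004
grip_force: 0.9
```

carry_out(series=[[0, -0.002, 0, 0, 0], [0, -0.004, 0, 0, 0]])

```text
t: 10.55
eef_pos: [453.4, -97.4, 216.7]
tcp_rot: [3.141, -0.0, 0.055]
ft_force: [0.2, -1.9, -0.1]
opening: 0.004
grip_force: 0.9
```

carry_out(series=[[0, -0.002, 0, 0, 0], [0, -0.004, 0, 0, 0], [0, -0.004, 0, 0, 0]])

```text
t: 10.92
eef_pos: [453.3, -95.6, 216.8]
tcp_rot: [3.139, -0.001, 0.056]
ft_force: [-7.6, -35.0, -2.2]
opening: 0.006
grip_force: 17.0
```

The pin is home (35 N at the guide's end). Back off, rise and look.

carry_out(series=[[0, 0.02, 0, 0, 0], [0, 0.05, 0, 0, 0], [0, 0.05, -0.06, 0, 0], [0, 0.09, -0.12, 0, 0], [0, 0.15, -0.16, 0, 0], [0, 0.15, -0.16, 0, 0], [0, 0.15, -0.16, 0, 0]])

```text
t: 11.8
eef_pos: [461.1, -243.4, 376.4]
tcp_rot: [-3.141, 0.0, 0.054]
ft_force: [-0.2, 0.0, -0.6]
opening: 0.004
grip_force: 0.0
```

```bash
python3 lastang.py top3; python3 - <<'E'
from h import *
snap('scene','sc3'); p=cv2.imread('pics/sc3.png')[140:290,170:370]; q=cv2.imread('pics/top3.png')[150:280,165:355]
z=lambda a:cv2.resize(a,(400,290),interpolation=cv2.INTER_CUBIC)
cv2.imwrite('pics/crop5.png',np.hstack([z(p[20:,40:]),z(q)]))
E
```

```text
lug 44 [-81.75767874  34.98417041  60.06378815] [21.52295666 20.25415604 13.13736481] heel 239 [-14.13146327 -37.27148938 116.6692539 ]
lug 33 [-8.64741434e+01 -1.07934501e-02  6.02704175e+01] [24.99852161 11.29535114 12.15054813] heel 248 [ -1.17288362 -39.44397232 116.29709243]
[ 461.03835436 -242.59186269  375.66855885] [ 1.12609678  0.14271272 -0.32742805]
```

View pics/crop5.png

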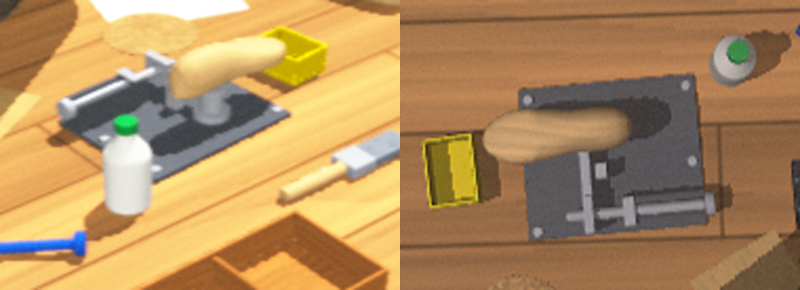

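The pin is through the lug, with its tip at (570,216) past the lug at (588,215) and its head (710,203) against the guide's end. The last is at its stop and nothing else has moved.

```bash
python3 -c "
from cell import env
print(env.job_done())"
```

```text
the job is handed in; nothing more can be done
None
```

The last is at its stop and the pin is pushed home through the eye, its head against the guide's end; nothing else on the bench appears to have moved, and the job is handed in, though no verdict came back.

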